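Set a square on a chassis plate against a standoff post

TASK

Set the steel square up for marking out the aluminium base plate: first push its thick stock flush against the plate's near edge (the long one facing the robot), with the blade lying over the plate and still clear of the brass post. Then slide it along that edge until the blade just meets the post, gently, so that the post is not struck or forced. Leave the square there, flush and touching the post, and leave everything else on the bench where it is.

Things in the scene. Friction and masses are not known exactly. Their poses are not given: they have to be found in the camera images.
- plate: Fixed dull grey aluminium base plate on the bench, 200 (x) x 340 (y) x 12 mm thick. Origin: centre of its underside. Its near edge, the one to work against, is the long straight face at x = -100 mm in its frame, running along y. Components up to 70 mm tall are screwed on along its far side, all beyond x = +30 mm; the rest is bare but for the brass post and a loose can.
- post: Fixed plain brass post, 14 mm diameter, 34 mm tall, standing on the plate (a low foot 22 mm wide and 4 mm high is look only). Origin: centre of its underside, on the plate's top, 12 mm above the bench; z up.
- square: Loose steel square, 0.5 to 0.8 kg. Thick stock 26 (x) x 120 (y) x 30 mm tall; origin: centre of its underside. Inner face, to meet the plate edge, at x = +13 mm, back at -13, ends at y = +60 and -60. Bright thin blade at its +y end pointing along +x: x 13 to 143, y 34 to 60, z 15.5 to 19.5 mm, passing 3.5 mm above the plate. The blade's outer edge (y = +60) is the one to meet the post.
- square_heel (a point): Point on the stock's inner face at its blade end: x = 13, y = 60, z = 6 mm in the square's frame.
- square_toe (a point): Point on the stock's inner face at its other end: x = 13, y = -60, z = 6 mm in the square's frame.
- transformer: Bystander: loose metal transformer, 50 x 65 (95 over its feet) x 50 mm tall, on the bench in front of the plate near the post's side. Origin: centre of its underside.
- can: Bystander: small loose metal can, 30 mm diameter, 50 mm tall, standing on the plate. Origin: centre of its underside.
- spool: Bystander: wire spool, 70 mm diameter, 58 mm tall. Origin: centre of its underside.
- screwdriver: Bystander: screwdriver lying on the bench.
- meter: Bystander: hand-held meter lying on the bench, 160 x 80 x 35 mm. Origin: centre of its underside.
- jar: Bystander: jar, 60 mm diameter, 70 mm tall. Origin: centre of its underside.
- iron: Bystander: soldering tool lying on the bench, 220 mm long, 28 mm thick.
Things that resemble listed ones, but are neither listed nor needed, are in the scene too. Of the things that look like the square, the largest one is meant.

How it is judged (in metres and radians):
On the way:
1. the square's stock lies flush against the plate's near edge (both ends of its inner face within 2 mm) with the blade still more than 8 mm from the post (x of square_heel in the frame of plate between -0.102 and -0.097 m and x of square_toe in the frame of plate between -0.102 and -0.097 m and height (world z) of square below 0.003 m and angle between square's own z axis and vertical below 0.04 rad and y of post in the frame of square above 0.075 m), for 0.2 s.
At the end, for the whole second after the job is handed in: The square rests flat on the bench, released and still, both ends of its stock's inner face within 2 mm of the plate's near edge, and its blade's outer edge within 2.5 mm of the post (x of square_heel in the frame of plate between -0.102 and -0.097 m and x of square_toe in the frame of plate between -0.102 and -0.097 m and height (world z) of square below 0.003 m and angle between square's own z axis and vertical below 0.04 rad and y of post in the frame of square between 0.064 and 0.0695 m and x of post in the frame of square above 0.02 m and linear speed of square below 0.005 m/s); the robot touches nothing.
It fails at once if a bystander is moved by more than 15 mm (distance of any of transformer, can, spool, screwdriver, meter, jar, iron from where it was at the start of the episode above 0.015 m).
It fails at once if the square presses on the post with more than 30 N (contact force between square and post above 30 N).
It also fails if it takes over 58 s, if anything falls off the work surface, if the arm or the gripper's body presses on something with over 40 N, if the wrist force passes 120 N, or if a joint passes its speed limit or range.

ROBOT

A 6-joint arm with a two-finger parallel gripper is mounted at the origin on the work surface. World frame = base frame: x ahead of the robot, y to its left, z up, the work surface at z = 0. Lengths are in mm, angles in degrees, forces in N, time in s.
With the tool pointing down it reaches from about 300 to 850 mm from the base axis. Payload 4.2 kg.
Tool frame: the origin (TCP) lies between the finger pads; the fingertips stand 11 mm ahead of it and the grasp point (between the pads) lies 8 mm behind it (env.tips_ahead is the distance from the TCP to the fingertips, in mm); z points along the fingers, y is the line along which they close (so a half turn about z gives the same grasp; the last joint's range is limited). The gripper opens to 91 mm and grips with 3 to 60 N. Pads are 32 mm wide; open, the fingers measure 118 mm over their backs; the gripper's body (76 mm by 178 mm) begins 60 mm behind the grasp point.
Start: joints at [-72.594, 18.312, 89.639, -0, 72.044, -1.146], TCP at [182.952, -545.134, 224.976] pointing down, gripper open.
Joint ranges: [-177.97, 177.97], [-48.28, 115.42], [12.27, 149.76], [-77.06, 257.06], [2.81, 150.46], [-146.56, 146.56]. Speed limits (degrees/s): [147.25, 147.25, 180, 180, 180, 180].

INTERFACE

Orientations are given as [roll, pitch, yaw] about the fixed x, y, z axes, in that order (R = Rz(yaw) Ry(pitch) Rx(roll)).
In Python, from workcell import env, cams gives the robot as it stands.
- The arm moves only by the tool step_arm, never from a script. Its arguments are lists of equal length, an entry for each row: "linear": the shift along the tool's x, y, z in units of 30 cm (1.0 is 30 cm), a list of three; "turn": the turn about the tool's z in units of 360 degrees (1.0 is 360 degrees). In form: {"linear": [[tx, ty, tz], ...], "turn": [turn, ...]}. A call has 1 to 20 rows; each row is the pose to reach, as a shift and turn from the pose commanded when the call began, along the tool's axes at that moment, turning the shorter way round; what a row does not reach only later rows make up. A row lasts 1/8 s, in which the tool goes at most 62.5 mm and 10.7 degrees, less where a joint would pass 70% of its speed; a pose out of reach is approached as far as the arm can. A call with a number of a shift or a turn outside -1 to 1 is refused whole. A call with a gripper value outside its range is refused whole. "fingers" is the closure, from -1 (fully open) to 1 (shut), so that 0 is half open, set as the call begins (left out, the last holds). The fingers move at their own pace and stop on an object; "force" is the grip in N (left out, the last holds). Time passes only in rows, so rows that repeat a pose let the fingers close. It gives the time, the measured TCP pose, the force, the opening and the grip force at its end, in the units of the state.
- env.state(): the state, without advancing time (a new reading comes with each control period).
- cams.grab_frame(name): name is "side" or "top" or "wrist"; returns a dict with "color" (400x640x3 uint8, blue, green, red), "fx", "fy", "cx", "cy" (pixels), "extrinsics" (4x4, takes a point from camera to world coordinates); the wrist camera has in their place "tool_from_camera" (4x4, takes a point from camera to tool coordinates, whose origin is the TCP and whose axes are the flange's). Camera axes: x right, y down, z forward; pixel columns grow to the right and rows downward; lengths in mm; the calibration is good to about 2 mm. A picture is of the moment at which its call begins: read the wrist's pose just before it. There is no depth.
- env.job_done(): hands the job in; it is judged then, once.
The state is a dict: "time_s": time; "qpos": joint angles; "qvel": joint speeds; "effort": joint torques, N m; "ee_pos": TCP position; "ee_rot": TCP orientation; "force": force on the tool from outside, world axes, zero at the start; "torque": the same for the moment, N m; "gripper_width": finger opening in mm; "gripper_force": force on a finger pad.
Only numpy, scipy, OpenCV 4.12 (cv2) and the standard library are available. Lean on these libraries where they do the work, as an engineer would, in place of code of your own. Each camera call takes 0.05 s, during which the arm holds its last target. There are 200 camera calls.

## Working session

There is one attempt and no reset: what is moved stays moved. The work goes in short steps, Python scripts to look and compute and a tool call to move; the robot and the scene stay as the last step left them, time stands still between calls to the robot, and variables do not carry over. Pictures are saved under pics/ and viewed, at most 10 in all, crops included, and the job is handed in when it is done.

Besides the shell and the picture viewer there is one more tool, called after "Emit:" by a JSON object that holds its "method" and its "body". step_arm: Moves the arm, as the interface text tells. Its arguments: {"type":"object","properties":{"linear":{"type":"array"},"turn":{"type":"array"},"fingers":{"type":"number"},"force":{"type":"number"}},"required":["linear","turn"]}

```bash
mkdir -p pics; cat > h.py <<'E'
import numpy as np, cv2
from workcell import env, cams
def ray(f,u,v,z):
    E=np.array(f["extrinsics"]); d=E[:3,:3]@[(u-f["cx"])/f["fx"],(v-f["cy"])/f["fy"],1]; o=E[:3,3]
    return (o+d*(z-o[2])/d[2])
def proj(f,p):
    E=np.linalg.inv(np.array(f["extrinsics"])); q=E[:3,:3]@np.array(p)+E[:3,3]
    return q[0]/q[2]*f["fx"]+f["cx"], q[1]/q[2]*f["fy"]+f["cy"]
E
python3 - <<'E'
from h import *
for n in("top","side"):
    f=cams.grab_frame(n); cv2.imwrite(f"pics/{n}0.png",f["color"]); print(n,f["fx"],np.round(f["extrinsics"],3).tolist())
s=env.state(); print(s["time_s"],s["ee_pos"],s["ee_rot"],env.tips_ahead)
E
```

```text
top 409.63842573689914 [[-0.015, -0.996, 0.091, 415.174], [-1.0, 0.016, 0.01, -18.71], [-0.012, -0.091, -0.996, 1105.353], [0.0, 0.0, 0.0, 1.0]]
side 451.4071632036117 [[0.978, -0.156, 0.136, 373.693], [-0.207, -0.758, 0.618, -726.01], [0.006, -0.633, -0.774, 950.129], [0.0, 0.0, 0.0, 1.0]]
0.1 [ 182.82129494 -544.69491382  224.21659452] [-1.79908885e+02 -8.05937695e-04  1.85541397e+01] 11.0
```

View pics/top0.png

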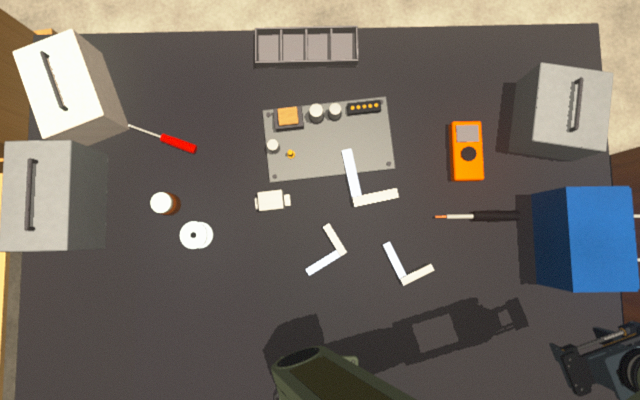

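View pics/side0.png

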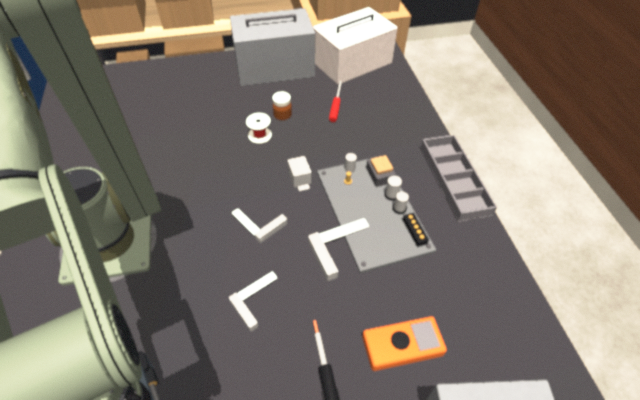

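Square candidates in top view: (365,185) largest, with its blade over the plate; (330,250) small; (408,268) small. I choose (365,185). Post is at (290,154), can (272,145), transformer (271,200). Next is the close crop and measurement.

```bash
python3 - <<'E'
from h import *
f=cams.grab_frame("top"); im=f["color"]
c=im[90:220,245:415]; cv2.imwrite("pics/crop0.png",cv2.resize(c,None,fx=4.6,fy=4.6,interpolation=cv2.INTER_CUBIC))
g=im.min(2)
m=((g>150)*255).astype(np.uint8)
n,l,st,ce=cv2.connectedComponentsWithStats(m)
for i in range(1,n):
    if 60<st[i,4]<3000 and 100<ce[i][1]<300 and 240<ce[i][0]<450:
        cn=cv2.findContours((l==i).astype(np.uint8),0,2)[0][0]
        ap=cv2.approxPolyDP(cn,2.5,True)[:,0]
        print(st[i],ap.tolist())
        print([np.round(ray(f,u,v,25)[:2]).tolist() for u,v in ap])
hsv=cv2.cvtColor(im,cv2.COLOR_BGR2HSV)
m=cv2.inRange(hsv,(12,120,100),(30,255,255))[140:170,280:300]
ys,xs=np.nonzero(m); u,v=xs.mean()+280,ys.mean()+140; print("post",u,v,len(xs),ray(f,u,v,35))
m=cv2.inRange(im,(85,85,85),(140,140,140)); m[:90]=0;m[190:]=0;m[:,:250]=0;m[:,410:]=0
m=cv2.morphologyEx(m,cv2.MORPH_CLOSE,np.ones((9,9)));cn=max(cv2.findContours(m,0,2)[0],key=cv2.contourArea)
b=cv2.boxPoints(cv2.minAreaRect(cn)); ap=cv2.approxPolyDP(cn,4,True)[:,0];print(ap.tolist())
for q in(b,ap):print("plate",[np.round(ray(f,u,v,12)[:2]).tolist() for u,v in q])
E
```

```text
[255 189  29  22 504] [[281, 190], [258, 192], [255, 207], [259, 210], [282, 208]]
[[537.0, 90.0], [532.0, 151.0], [492.0, 159.0], [484.0, 149.0], [489.0, 88.0]]
[284 194   7  12  72] [[286, 194], [284, 203], [289, 205], [289, 195]]
[[526.0, 77.0], [502.0, 82.0], [496.0, 69.0], [523.0, 69.0]]
[305 223  42  53 584] [[328, 223], [323, 228], [336, 249], [306, 268], [309, 275], [346, 252]]
[[447.0, -33.0], [434.0, -20.0], [379.0, -53.0], [331.0, 26.0], [313.0, 19.0], [371.0, -79.0]]
[383 241  51  45 611] [[383, 244], [403, 285], [433, 270], [429, 264], [407, 275], [390, 242]]
[[390.0, -176.0], [284.0, -225.0], [321.0, -304.0], [337.0, -294.0], [309.0, -236.0], [395.0, -195.0]]
post 290.42857142857144 153.85714285714286 56 [631.51167291  63.34951907  35.        ]
[[406, 175], [394, 161], [391, 123], [397, 122], [389, 121], [386, 96], [335, 101], [345, 102], [340, 114], [329, 112], [333, 102], [298, 105], [297, 125], [279, 126], [277, 108], [262, 110], [265, 143], [266, 131], [335, 121], [341, 115], [356, 115], [346, 114], [348, 103], [379, 100], [378, 112], [388, 113], [393, 161], [385, 170], [358, 173], [361, 189], [398, 189], [398, 176]]
plate [[764.0, 144.0], [797.0, -230.0], [538.0, -248.0], [505.0, 118.0]]
plate [[573.0, -245.0], [612.0, -214.0], [717.0, -209.0], [719.0, -226.0], [722.0, -204.0], [792.0, -198.0], [781.0, -58.0], [777.0, -86.0], [744.0, -71.0], [750.0, -41.0], [778.0, -53.0], [771.0, 43.0], [716.0, 46.0], [714.0, 96.0], [764.0, 101.0], [759.0, 142.0], [667.0, 134.0], [700.0, 131.0], [725.0, -57.0], [741.0, -74.0], [741.0, -115.0], [744.0, -88.0], [774.0, -94.0], [781.0, -179.0], [748.0, -175.0], [744.0, -202.0], [612.0, -212.0], [588.0, -189.0], [581.0, -116.0], [537.0, -123.0], [536.0, -222.0], [571.0, -224.0]]
```

View pics/crop0.png

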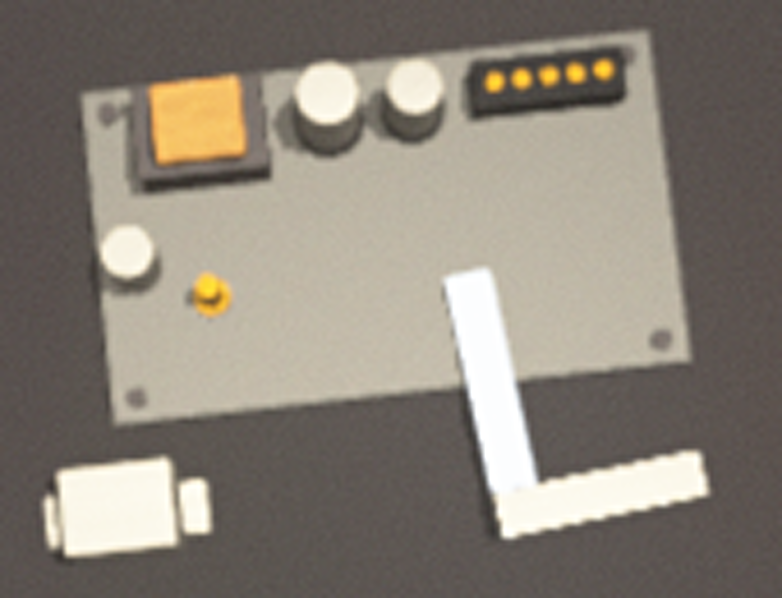

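```bash
cat >> h.py <<'E'
def ang(p,q): return np.degrees(np.arctan2(q[1]-p[1],q[0]-p[0]))
E
python3 - <<'E'
from h import *
f=cams.grab_frame("top")
P=lambda u,v,z:ray(f,245+u/4.6,90+v/4.6,z)[:2]
BL,BR=P(116,424,12),P(691,361,12);TL,TR=P(82,93,12),P(650,31,12)
print("plate near",BL,BR,"x-axis ang",ang(BR,BL)-90,"len",np.linalg.norm(BL-BR),np.linalg.norm(BL-TL),TL,TR)
S=[P(*q,30) for q in((500,495),(700,453),(709,495),(502,539))]
print("stock",np.round(S,1).tolist(),"xang",ang(S[1],S[0])-90,ang(S[2],S[3])-90,np.mean(S,0))
print("tip",P(444,278,19.5),P(490,269,19.5)); print("blade ang",ang(P(538,485,19.5),P(490,269,19.5)))
print("post",P(208,281,46),P(212,297,12),"tr foot",P(212,533,5),P(170,458,50))
E
```

```text
plate near [559.76448195 120.2840339 ] [ 591.33606362 -216.81316786] x-axis ang 5.350554547986647 len 338.57242682692794 199.8222787870782 [758.64522608 139.6590878 ] [ 790.08614017 -198.84923348]
stock [[512.8, -102.0], [535.1, -217.0], [510.9, -221.3], [487.5, -102.5]] xang 10.980011702354616 11.111150613560497 [ 511.55762813 -160.70291858]
tip [641.58263326 -73.00697976] [646.45015492 -99.9826273 ]
blade ang 11.060154409845845
post [636.67604257  62.99513676] [634.18452145  63.34571837] tr foot [495.40721384  65.14745487] [534.9072836   85.03979747]
```

```bash
cat >> h.py <<'E'
from scipy.spatial.transform import Rotation as R
def step(p,yaw):
    s=env.state(); M=R.from_euler("xyz",s["ee_rot"],degrees=True)
    print("t",s["time_s"],"lin",np.round(M.inv().apply(np.array(p)-s["ee_pos"])/300,4),"turn",round(-(((yaw-s["ee_rot"][2])+180)%360-180)/360,4))
E
python3 -c "
from h import *
step([250,-350,225],60);step([512,-161,130],101)"
```

```text
t 0.2 lin [ 0.4188 -0.5446 -0.0012] turn -0.1151
t 0.2 lin [ 1.4472 -0.8637  0.3158] turn -0.229
```

Emit:
{"method": "step_arm", "body": {"linear": [[0.2, -0.27, 0], [0.42, -0.545, 0], [0.42, -0.545, 0], [0.42, -0.545, 0], [0.6, -0.6, 0], [0.8, -0.65, 0], [0.95, -0.7, 0], [0.95, -0.7, 0]], "turn": [-0.03, -0.06, -0.09, -0.12, -0.15, -0.18, -0.21, -0.229], "fingers": -1}}

```text
time_s: 1.2
ee_pos: [388.5, -253.4, 224.7]
ee_rot: [180.0, -0.0, 101.5]
force: [-0.8, -0.2, 0.8]
gripper_width: 91.0
gripper_force: 0.0
```

```bash
python3 -c "
from h import *
step([512,-161,150],101);print(env.state()['ee_pos'],env.state()['ee_rot'])"
```

```text
t 1.2 lin [0.2195 0.4647 0.2495] turn 0.0015
[ 388.52867043 -253.41628082  224.73712299] [ 1.79970147e+02 -2.24605036e-02  1.01527745e+02]
```

Emit:
{"method": "step_arm", "body": {"linear": [[0.1, 0.2, 0.1], [0.2195, 0.4647, 0.25], [0.2195, 0.4647, 0.25], [0.2195, 0.4647, 0.25], [0.2195, 0.4647, 0.25], [0.2195, 0.4647, 0.25]], "turn": [0.0015, 0.0015, 0.0015, 0.0015, 0.0015, 0.0015]}}

```text
time_s: 1.95
ee_pos: [510.1, -165.0, 150.8]
ee_rot: [179.9, 0.0, 100.4]
force: [-0.9, -0.5, 0.5]
gripper_width: 91.3
gripper_force: 0.0
```

```bash
cat >> h.py <<'E'
def wrist():
    s=env.state(); f=cams.grab_frame("wrist"); T=np.eye(4); T[:3,:3]=R.from_euler("xyz",s["ee_rot"],degrees=True).as_matrix(); T[:3,3]=s["ee_pos"]
    f["extrinsics"]=T@np.array(f["tool_from_camera"]); return f
E
python3 -c "
from h import *
f=wrist(); cv2.imwrite('pics/w1.png',f['color']); np.save('w1.npy',f['extrinsics']); print(env.state()['ee_pos'],f['fx'],f['cx'],f['cy'])"
```

```text
[ 510.13787078 -165.01820041  150.85288829] 285.2687277204147 325.1363608078303 201.23231269157293
```

View pics/w1.png

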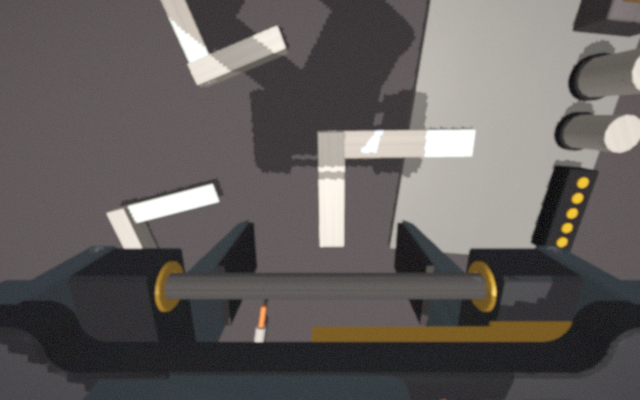

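Wrist view: stock spans columns 319–344, rows 131–246; blade goes right to (475,143); plate near edge runs from (429,0) to (392,248). The stock is between the fingers.

```bash
python3 - <<'E'
from h import *
f=wrist(); g=cv2.cvtColor(f["color"],cv2.COLOR_BGR2GRAY).astype(float)
L=lambda pts:np.array(pts)
def edges(rows,c0,c1,sg):
    out=[]
    for r in rows:
        d=np.gradient(cv2.GaussianBlur(g,(3,3),0)[r,c0:c1])*sg; i=d.argmax(); out.append((c0+i,r))
    return L(out)
def fit(pts,z):
    w=np.array([ray(f,u,v,z)[:2] for u,v in pts]); k=np.polyfit(w[:,1],w[:,0],1)
    for _ in range(3):
        e=abs(np.polyval(k,w[:,1])-w[:,0]); k=np.polyfit(w[e<2,1],w[e<2,0],1)
    return k,np.degrees(np.arctan(-k[0])),(e<2).sum()
a=fit(edges(range(178,243),308,330,1),30); b=fit(edges(range(178,243),335,356,-1),30); p=fit(edges(list(range(0,80))+list(range(185,245)),380,440,1),12)
for n,k in zip(("back","inner","plate"),(a,b,p)): print(n,k[1],k[2],[np.polyval(k[0],y).round(1) for y in(-220,-160,-50)])
print("stock ends",ray(f,331,246,30),ray(f,331,131,30),"tip",ray(f,475,130,19.5),ray(f,475,156,19.5), "bottom-heel",ray(f,319,131,30))
s=env.state();print(s["ee_pos"],s["ee_rot"])
E
```

```text
back 10.73206980021544 65 [np.float64(512.7), np.float64(501.4), np.float64(480.5)]
inner 11.457946799769111 65 [np.float64(540.6), np.float64(528.4), np.float64(506.1)]
plate 5.462427573783039 140 [np.float64(594.3), np.float64(588.6), np.float64(578.1)]
stock ends [ 525.85274363 -217.86076318   30.        ] [503.44278069 -99.45318586  30.        ] tip [644.32032209 -73.16277106  19.5       ] [652.73464389 -97.78504708  19.5       ] bottom-heel [ 492.13336017 -101.52461761   30.        ]
[ 510.18400966 -164.98382497  150.80626797] [1.79936490e+02 4.71876904e-02 1.00367149e+02]
```

```bash
python3 -c "
from h import *
step([514.5,-159,60],101.1);step([514.5,-159,26],101.1)"
```

```text
t 2.05 lin [0.0173 0.0174 0.3027] turn -0.002
t 2.05 lin [0.0174 0.0173 0.416 ] turn -0.002
```

Emit:
{"method": "step_arm", "body": {"linear": [[0.0173, 0.0174, 0.1], [0.0173, 0.0174, 0.2], [0.0173, 0.0174, 0.3], [0.0173, 0.0174, 0.36], [0.0173, 0.0174, 0.4], [0.0173, 0.0174, 0.416], [0.0173, 0.0174, 0.416], [0.0173, 0.0174, 0.416], [0.0173, 0.0174, 0.416]], "turn": [-0.002, -0.002, -0.002, -0.002, -0.002, -0.002, -0.002, -0.002, -0.002]}}

```text
time_s: 3.18
ee_pos: [515.2, -158.2, 25.7]
ee_rot: [179.9, 0.0, 101.2]
force: [0.2, -0.4, 0.4]
gripper_width: 91.2
gripper_force: 0.0
```

Emit:
{"method": "step_arm", "body": {"linear": [[0, 0, 0], [0, 0, 0], [0, 0, 0], [0, 0, 0], [0, 0, 0], [0, 0, 0], [0, 0, 0], [0, 0, 0], [0, 0, 0], [0, 0, 0]], "turn": [0, 0, 0, 0, 0, 0, 0, 0, 0, 0], "fingers": 1, "force": 15}}

```text
time_s: 4.42
ee_pos: [515.0, -158.1, 25.1]
ee_rot: [180.0, 0.0, 101.2]
force: [0.8, 0.0, -0.8]
gripper_width: 26.0
gripper_force: 15.0
```

```bash
python3 -c "
from h import *
s=env.state();print(s['ee_pos'],s['ee_rot'],s['gripper_width'],s['force'])"
```

```text
[ 515.01468517 -158.11414635   25.14396323] [1.79978867e+02 1.13675182e-02 1.01170534e+02] 25.969214861032913 [ 0.77533523  0.04412423 -0.80126595]
```

Emit:
{"method": "step_arm", "body": {"linear": [[-0.002, 0.02, 0], [-0.004, 0.04, 0], [-0.006, 0.06, 0], [-0.008, 0.08, 0], [-0.01, 0.1, 0], [-0.012, 0.12, 0], [-0.014, 0.14, 0], [-0.016, 0.16, 0], [-0.0174, 0.1725, 0], [-0.0174, 0.1725, 0], [-0.0174, 0.1725, 0], [-0.0174, 0.1725, 0]], "turn": [0.002, 0.004, 0.006, 0.008, 0.01, 0.012, 0.014, 0.016, 0.016, 0.016, 0.016, 0.016]}}

```text
time_s: 5.92
ee_pos: [563.4, -153.0, 25.2]
ee_rot: [-179.6, -0.1, 95.4]
force: [-6.1, 0.6, 7.1]
gripper_width: 25.9
gripper_force: 15.0
```

```bash
python3 - <<'E'
from h import *
s=env.state();print(s['ee_pos'],s['ee_rot'],s['gripper_width'],s['force'])
f=cams.grab_frame("top");im=f["color"][90:220,245:415]; w=wrist()
a=cv2.resize(im,None,fx=3.9,fy=3.9,interpolation=cv2.INTER_CUBIC)[:300]
b=cv2.resize(w["color"],(480,300))
cv2.imwrite("pics/c2.png",np.vstack([cv2.resize(im,(663,507))[180:480,:][:, :640], cv2.resize(w["color"][:270,140:560],(640,300))[:, :640]]))
E
```

```text
[ 563.39361227 -152.96114795   25.2123617 ] [-1.79599513e+02 -7.62396979e-02  9.54314795e+01] 25.940928733403492 [-6.07571849  0.57144311  7.05238289]
```

View pics/c2.png

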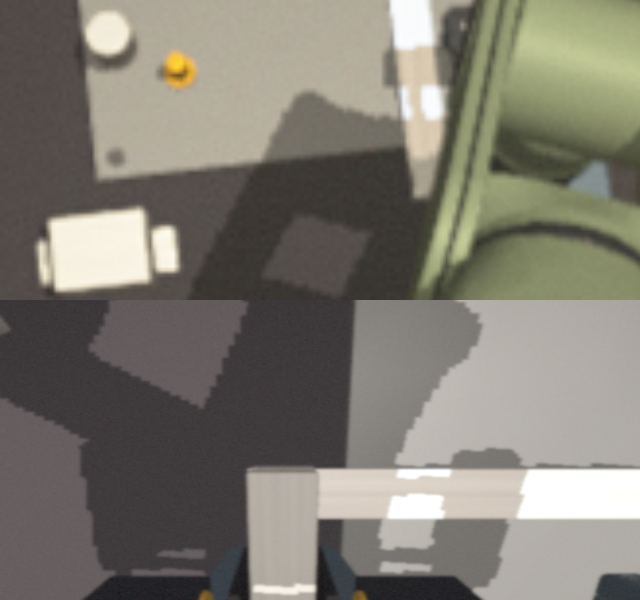

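The stock is gripped, parallel to the plate's edge, about 10 mm away. I'll push in gently, watching the force.

Emit:
{"method": "step_arm", "body": {"linear": [[0, 0.006, 0], [0, 0.012, 0], [0, 0.018, 0], [0, 0.022, 0], [0, 0.022, 0], [0, 0.022, 0]], "turn": [0, 0, 0, 0, 0, 0]}}

```text
time_s: 6.78
ee_pos: [569.3, -152.4, 25.2]
ee_rot: [-179.5, -0.1, 95.4]
force: [-8.4, -0.8, 7.7]
gripper_width: 26.1
gripper_force: 15.0
```

Emit:
{"method": "step_arm", "body": {"linear": [[0, 0.003, 0], [0, 0.006, 0], [0, 0.009, 0], [0, 0.01, 0], [0, 0.01, 0]], "turn": [0, 0, 0, 0, 0]}}

```text
time_s: 7.4
ee_pos: [572.0, -152.2, 25.2]
ee_rot: [-179.5, -0.1, 95.4]
force: [-9.3, -1.3, 7.8]
gripper_width: 26.2
gripper_force: 15.0
```

Emit:
{"method": "step_arm", "body": {"linear": [[0, 0.003, 0], [0, 0.006, 0], [0, 0.009, 0], [0, 0.01, 0], [0, 0.01, 0]], "turn": [0, 0, 0, 0, 0]}}

```text
time_s: 8.02
ee_pos: [575.0, -151.9, 25.2]
ee_rot: [-179.5, -0.1, 95.4]
force: [-8.2, -0.5, 7.1]
gripper_width: 26.0
gripper_force: 15.0
```

Emit:
{"method": "step_arm", "body": {"linear": [[0, 0.003, 0], [0, 0.006, 0], [0, 0.008, 0], [0, 0.008, 0], [0, 0.008, 0]], "turn": [0, 0, 0, 0, 0]}}

```text
time_s: 8.65
ee_pos: [575.6, -151.8, 25.2]
ee_rot: [-179.3, -0.1, 95.5]
force: [-13.1, -1.6, 11.5]
gripper_width: 25.9
gripper_force: 15.0
```

Emit:
{"method": "step_arm", "body": {"linear": [[0, 0.003, 0], [0, 0.006, 0], [0, 0.008, 0], [0, 0.008, 0], [0, 0.008, 0]], "turn": [0, 0, 0, 0, 0]}}

```text
time_s: 9.28
ee_pos: [575.7, -151.8, 25.2]
ee_rot: [-179.0, -0.1, 95.5]
force: [-17.3, -3.2, 15.3]
gripper_width: 25.5
gripper_force: 15.0
```

```bash
python3 - <<'E'
from h import *
s=env.state();print(s['ee_pos'],s['ee_rot'],s['force'])
f=wrist(); cv2.imwrite("pics/w3.png",f["color"]); g=cv2.GaussianBlur(f["color"].min(2),(3,3),0).astype(float)
def edge(rows,c0,c1,z,sg):
    q=[(c0+(sg*np.gradient(g[r,c0:c1])).argmax(),r) for r in rows]
    w=np.array([ray(f,u,v,z)[:2] for u,v in q]); k=np.polyfit(w[:,1],w[:,0],1)
    for _ in range(4):
        e=abs(np.polyval(k,w[:,1])-w[:,0]); k=np.polyfit(w[e<1.2,1],w[e<1.2,0],1)
    return np.degrees(np.arctan(-k[0])),(e<1.2).sum(),np.polyval(k,[-200,-90,0]),q[::12]
print(edge(range(5,115),315,395,12,1))
E
```

```text
[ 575.65223635 -151.79713792   25.19758807] [-1.78983918e+02 -1.34612802e-01  9.54808636e+01] [-17.33806598  -3.24923477  15.2657771 ]
(np.float64(5.470493541334092), np.int64(110), array([592.45375463, 581.91913005, 573.29989176]), [(np.int64(349), 5), (np.int64(349), 17), (np.int64(349), 29), (np.int64(349), 41), (np.int64(349), 53), (np.int64(348), 65), (np.int64(348), 77), (np.int64(348), 89), (np.int64(348), 101), (np.int64(347), 113)])
```

View pics/w3.png

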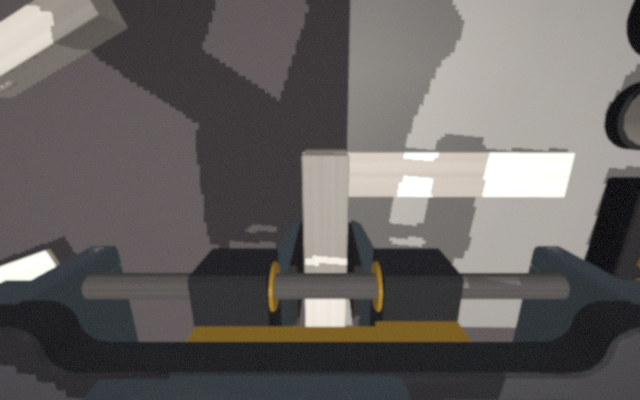

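Flush and parallel: plate edge 5.47°, tool 95.48°. In the wrist view, the stock's inner face (col 348) coincides with the plate edge (col 348). Sliding 115 mm of an estimated 141 mm, then looking again.

Emit:
{"method": "step_arm", "body": {"linear": [[0.01, -0.004, 0], [0.03, -0.004, 0], [0.05, -0.004, 0], [0.075, -0.004, 0], [0.1, -0.004, 0], [0.125, -0.004, 0], [0.15, -0.004, 0], [0.175, -0.004, 0], [0.2, -0.004, 0], [0.225, -0.004, 0], [0.25, -0.004, 0], [0.275, -0.004, 0], [0.3, -0.004, 0], [0.325, -0.004, 0], [0.345, -0.004, 0], [0.36, -0.004, 0], [0.375, -0.004, 0], [0.383, -0.004, 0], [0.383, -0.004, 0]], "turn": [0, 0, 0, 0, 0, 0, 0, 0, 0, 0, 0, 0, 0, 0, 0, 0, 0, 0, 0], "force": 20}}

```text
time_s: 11.7
ee_pos: [565.3, -42.8, 25.2]
ee_rot: [-179.1, 0.4, 95.6]
force: [-13.3, -21.6, 12.1]
gripper_width: 26.0
gripper_force: 20.0
```

```bash
python3 - <<'E'
from h import *
s=env.state();print(s['ee_pos'],s['ee_rot'],s['force'])
f=wrist(); np.save("w4e.npy",f["extrinsics"]); cv2.imwrite("pics/w4.png",f["color"])
E
```

```text
[565.27448792 -42.77080004  25.17248999] [-179.13424397    0.42251777   95.6248568 ] [-13.28127805 -21.61044356  12.05380135]
```

View pics/w4.png

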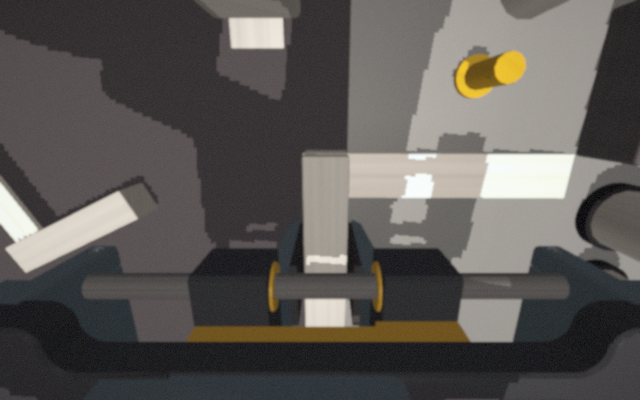

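Wrist view: post top at (510,67), foot at (474,77); blade outer edge at row ~152; transformer foot at (256,32), well clear.

```bash
python3 - <<'E'
from h import *
E=np.load("w4e.npy"); im=cv2.imread("pics/w4.png"); f=wrist(); f["extrinsics"]=E
hsv=cv2.cvtColor(im,cv2.COLOR_BGR2HSV); m=cv2.inRange(hsv,(15,150,60),(35,255,255))[:140,430:550]
top=cv2.inRange(hsv,(15,150,225),(35,255,255))[:140,430:550]
for n,mm,z in(("all",m,0),("top",top,46)):
    c=max(cv2.findContours(mm,0,2)[0],key=cv2.contourArea); r=cv2.boundingRect(c); print(n,r[0]+430,r[1],r[2],r[3],cv2.contourArea(c))
u=np.array([np.cos(np.radians(95.47)),np.sin(np.radians(95.47))])
pt=ray(f,510.5,67,46)[:2]; pf=ray(f,474,77,15)[:2]
g=im.min(2).astype(float); cols=range(490,565,5); rows=[140+np.gradient(cv2.GaussianBlur(g,(3,3),0)[140:165,c]).argmax() for c in cols]; print(rows)
b=np.mean([ray(f,c,r,19.5)[:2] for c,r in zip(cols,rows)],0); t=np.array([565.27,-42.77])
print("along: post",(pt-t)@u,(pf-t)@u,"blade edge",(b-t)@u,pt,pf)
E
```

```text
all 455 51 70 47 2120.0
top 496 52 29 31 629.5
[np.int64(154), np.int64(153), np.int64(153), np.int64(153), np.int64(153), np.int64(153), np.int64(154), np.int64(154), np.int64(153), np.int64(153), np.int64(153), np.int64(153), np.int64(153), np.int64(154), np.int64(154)]
along: post 100.14993375812924 99.7022644966243 blade edge 58.9832526250267 [636.83165427  64.69086662] [635.8559029  64.1477109]
```

Emit:
{"method": "step_arm", "body": {"linear": [[0.015, 0, 0], [0.03, 0, 0], [0.045, 0, 0], [0.06, 0, 0], [0.075, 0, 0], [0.085, 0, 0], [0.09, 0, 0], [0.09, 0, 0], [0.09, 0, 0]], "turn": [0, 0, 0, 0, 0, 0, 0, 0, 0]}}

```text
time_s: 12.92
ee_pos: [562.7, -16.1, 25.2]
ee_rot: [-179.1, 0.4, 95.6]
force: [-13.1, -21.1, 13.1]
gripper_width: 25.7
gripper_force: 20.0
```

```bash
python3 - <<'E'
from h import *
s=env.state();print(s['ee_pos'],s['ee_rot'],s['force'])
f=wrist(); im=f["color"]; cv2.imwrite("pics/w5.png",cv2.resize(im[80:280,250:590],None,fx=2.2,fy=2.2,interpolation=cv2.INTER_CUBIC)); np.save("w5e.npy",f["extrinsics"])
E
```

```text
[562.69936768 -16.1270986   25.18965817] [-179.12078965    0.44483582   95.61414592] [-13.08617012 -21.11553573  13.09482115]
```

View pics/w5.png

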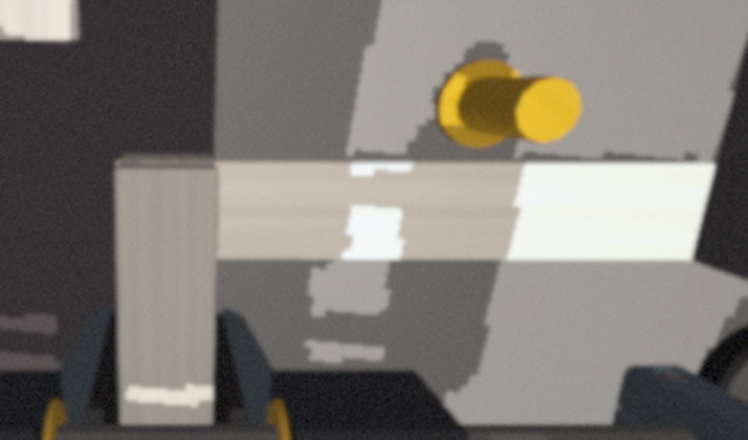

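Post's lower side is at row ~140, blade edge at row 160: about 5–7 mm gap. Creeping.

Emit:
{"method": "step_arm", "body": {"linear": [[0.003, 0, 0], [0.006, 0, 0], [0.009, 0, 0], [0.012, 0, 0], [0.012, 0, 0], [0.012, 0, 0]], "turn": [0, 0, 0, 0, 0, 0]}}

```text
time_s: 13.72
ee_pos: [562.4, -12.8, 25.2]
ee_rot: [-179.1, 0.5, 95.6]
force: [-13.7, -21.2, 12.7]
gripper_width: 25.8
gripper_force: 20.0
```

Emit:
{"method": "step_arm", "body": {"linear": [[0.002, 0, 0], [0.0035, 0, 0], [0.0035, 0, 0]], "turn": [0, 0, 0]}}

```text
time_s: 14.1
ee_pos: [562.3, -11.8, 25.2]
ee_rot: [-179.1, 0.5, 95.6]
force: [-13.2, -23.0, 12.5]
gripper_width: 26.2
gripper_force: 20.0
```

Emit:
{"method": "step_arm", "body": {"linear": [[0.002, 0, 0], [0.0035, 0, 0], [0.0035, 0, 0]], "turn": [0, 0, 0]}}

```text
time_s: 14.48
ee_pos: [562.2, -10.7, 25.2]
ee_rot: [-179.1, 0.5, 95.6]
force: [-13.0, -22.9, 12.4]
gripper_width: 25.8
gripper_force: 20.0
```

Emit:
{"method": "step_arm", "body": {"linear": [[0.002, 0, 0], [0.003, 0, 0], [0.003, 0, 0]], "turn": [0, 0, 0]}}

```text
time_s: 14.85
ee_pos: [562.1, -9.9, 25.2]
ee_rot: [-179.1, 0.5, 95.6]
force: [-13.6, -22.1, 12.6]
gripper_width: 25.8
gripper_force: 20.0
```

Emit:
{"method": "step_arm", "body": {"linear": [[0.002, 0, 0], [0.003, 0, 0], [0.003, 0, 0]], "turn": [0, 0, 0]}}

```text
time_s: 15.22
ee_pos: [562.0, -9.0, 25.2]
ee_rot: [-179.1, 0.5, 95.6]
force: [-13.2, -22.9, 12.8]
gripper_width: 25.9
gripper_force: 20.0
```

Emit:
{"method": "step_arm", "body": {"linear": [[0.0015, 0, 0], [0.0025, 0, 0], [0.0025, 0, 0]], "turn": [0, 0, 0]}}

```text
time_s: 15.6
ee_pos: [562.0, -8.2, 25.2]
ee_rot: [-179.1, 0.5, 95.6]
force: [-13.6, -22.3, 12.2]
gripper_width: 25.5
gripper_force: 20.0
```

Emit:
{"method": "step_arm", "body": {"linear": [[0.0015, 0, 0], [0.0025, 0, 0], [0.0025, 0, 0]], "turn": [0, 0, 0]}}

```text
time_s: 15.98
ee_pos: [561.9, -8.1, 25.1]
ee_rot: [-179.1, 0.5, 95.6]
force: [-13.0, -24.8, 12.5]
gripper_width: 25.9
gripper_force: 20.0
```

Contact: motion stopped and the force rose by 2.5 N. I'll relieve the arm's stored load before releasing.

Emit:
{"method": "step_arm", "body": {"linear": [[-0.004, -0.002, 0], [-0.008, -0.004, 0], [-0.012, -0.006, 0], [-0.016, -0.008, 0], [-0.016, -0.008, 0], [-0.016, -0.008, 0]], "turn": [0, 0, 0, 0, 0, 0]}}

```text
time_s: 16.73
ee_pos: [561.8, -8.2, 25.1]
ee_rot: [-179.4, 0.1, 95.5]
force: [-8.6, -6.6, 8.1]
gripper_width: 25.6
gripper_force: 20.0
```

```bash
python3 - <<'E'
from h import *
s=env.state();print(s['ee_pos'],s['ee_rot'],s['force'],s['torque'])
E
```

```text
[561.83056731  -8.23089751  25.07201956] [-1.79387624e+02  1.21793982e-01  9.54942728e+01] [-8.57817515 -6.58749508  8.12172042] [-1.40885652  1.65343233 -0.00750706]
```

Emit:
{"method": "step_arm", "body": {"linear": [[-0.002, -0.002, 0], [-0.004, -0.004, 0], [-0.0045, -0.0055, 0], [-0.0045, -0.0055, 0]], "turn": [0, 0, 0, 0]}}

```text
time_s: 17.23
ee_pos: [561.8, -8.3, 25.1]
ee_rot: [-179.6, 0.0, 95.4]
force: [-6.8, -0.2, 6.1]
gripper_width: 25.7
gripper_force: 20.0
```

Emit:
{"method": "step_arm", "body": {"linear": [[0, 0, 0], [0, 0, 0], [0, 0, 0], [0, 0, 0], [0, 0, 0]], "turn": [0, 0, 0, 0, 0], "fingers": 0}}

```text
time_s: 17.85
ee_pos: [565.1, -7.9, 25.1]
ee_rot: [180.0, 0.0, 95.4]
force: [0.3, 0.6, 0.5]
gripper_width: 45.9
gripper_force: 0.0
```

Emit:
{"method": "step_arm", "body": {"linear": [[0, 0, -0.02], [0, 0, -0.06], [0, 0, -0.1], [0, 0, -0.2], [0, 0, -0.3], [0, 0, -0.4], [0, 0, -0.4], [0, 0, -0.4]], "turn": [0, 0, 0, 0, 0, 0, 0, 0]}}

```text
time_s: 18.85
ee_pos: [564.4, -7.9, 144.8]
ee_rot: [-180.0, -0.0, 95.4]
force: [-0.3, 0.7, -0.4]
gripper_width: 45.8
gripper_force: 0.0
```

```bash
python3 - <<'E'
from h import *
f=wrist(); w=f["color"]; cv2.imwrite("pics/w6f.png",w); np.save("w6e.npy",f["extrinsics"])
cv2.imwrite("pics/w6.png",cv2.resize(w[:250,200:520],None,fx=2.4,fy=2.4,interpolation=cv2.INTER_CUBIC))
s=env.state();print(s['ee_pos'],s['ee_rot'],s['force'])
E
```

```text
[564.17204368  -7.93154193 144.21337498] [-1.79885238e+02 -7.82475725e-03  9.54125729e+01] [-0.12734363 -0.04443187 -0.62171556]
```

View pics/w6.png

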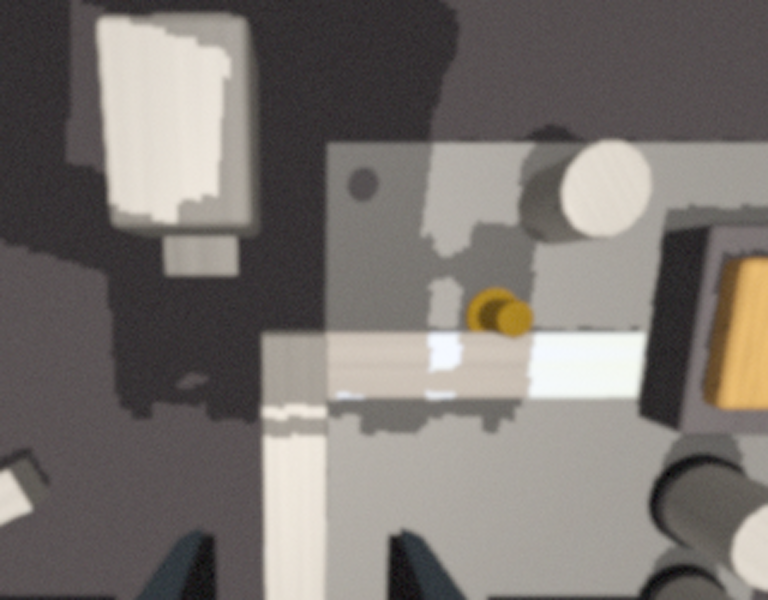

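Stock inner face (col 327) is in line with the plate edge (col 327), and the blade edge (row 332) is at the post. Quick numeric check.

```bash
python3 - <<'E'
from h import *
f=wrist(); im=f["color"]; g=cv2.GaussianBlur(im.min(2),(3,3),0).astype(float)
def col(rows,c0,c1,z,sg):
    o=[]
    for r in rows:
        d=np.clip(sg*np.gradient(g[r,c0:c1]),0,None); i=d.argmax(); j=np.arange(max(i-2,0),min(i+3,c1-c0)); o.append((c0+(d[j]*j).sum()/d[j].sum(),r))
    w=np.array([ray(f,u,v,z)[:2] for u,v in o]); k=np.polyfit(w[:,1],w[:,0],1)
    for _ in range(4):
        e=abs(np.polyval(k,w[:,1])-w[:,0]); k=np.polyfit(w[e<1,1],w[e<1,0],1)
    return np.degrees(np.arctan(-k[0])),(e<1).sum(),np.polyval(k,[-70,-10,50])
print("plate",col(range(65,135),328,345,12,1))
print("inner",col(range(185,245),328,345,30,-1)); print("back",col(range(185,245),300,316,30,1))
u=np.array([np.cos(np.radians(95.47)),np.sin(np.radians(95.47))])
cols=list(range(345,375,3))+list(range(425,465,3)); rows=[130+np.gradient(g[130:146,c]).argmax() for c in cols]
w=np.array([ray(f,c,r,19.5)[:2] for c,r in zip(cols,rows)])@u
hsv=cv2.cvtColor(im,cv2.COLOR_BGR2HSV); m=cv2.inRange(hsv,(15,150,170),(35,255,255)); 
p=ray(f,200+515/2.4,318/2.4,46)[:2]; pf=ray(f,200+494/2.4,312/2.4,14)[:2]
print("blade",np.median(w),"post",p@u,pf@u,"gap",p@u-7-np.median(w),pf@u-7-np.median(w))
E
```

```text
plate (np.float64(5.5580048604296595), np.int64(70), array([580.16287036, 574.32421574, 568.48556113]))
inner (np.float64(5.347563914739844), np.int64(60), array([579.63950432, 574.02323127, 568.40695822]))
back (np.float64(5.2519845330519965), np.int64(60), array([553.72139076, 548.20606951, 542.69074826]))
blade -2.7914057824521556 post 3.7896588727154183 4.587967190253444 gap -0.418935344832426 0.37937297270559966
```

```bash
python3 -c "
from h import *
print(env.job_done())"
```

```text
the job is handed in; nothing more can be done
None
```

The square is flush against the plate's near edge (within about 0.5 mm at both ends by the wrist camera) with its blade just touching the post. It is released, and the job was handed in at about 19 s of the 58 s allowed; no verdict was returned.

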